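# Load the analyser's sample lift

## Task

Load the next batch into the analyser: first set the empty cell carrier flat in the nest of the raised sample lift, then seat every sample cell from the bench flat and square in a carrier pocket of its own while the lift is still up. Then push the loaded carrier down until both catches snap over it and it stays down by itself, and slide the cover fully shut over the bay. Leave the bottle, beaker and tweezers where they are.

Things in the scene. Friction and masses are not known exactly. Their poses are not given: they have to be found in the camera images.
- carrier: Loose grey metal cell carrier, 0.28 to 0.42 kg, flat on the bench at first. Base plate 152 (its x) x 116 (its y) x 6 mm; walls on it, up to z = 14 mm, form two rows of three open pockets. Origin: centre of its underside, z up. At both x ends the base stands out 8 mm beyond the walls as a lip 6 mm thick, over which the catches snap. Either way round fits the lift.
- handle_top (a point): Centre of the top of the flat steel handle in the middle of the carrier: 12 (carrier x) x 24 (carrier y) mm, from z = 13 to 54 mm above the carrier's underside. Carry the carrier by pinching it along x; press the carrier down on its top.
- pocket0 (a point): Centre of the floor of carrier pocket 0: carrier x = -46, y = -32, z = 6 mm; axes as the carrier's. Pocket 36 (x) x 44 (y) mm, 8 mm deep. Any pocket will do for any cell.
- pocket1 (a point): Centre of the floor of carrier pocket 1: carrier x = 0, y = -32, z = 6 mm; axes as the carrier's. Pocket 36 (x) x 44 (y) mm, 8 mm deep. Any pocket will do for any cell.
- pocket2 (a point): Centre of the floor of carrier pocket 2: carrier x = 46, y = -32, z = 6 mm; axes as the carrier's. Pocket 36 (x) x 44 (y) mm, 8 mm deep. Any pocket will do for any cell.
- pocket3 (a point): Centre of the floor of carrier pocket 3: carrier x = -46, y = 32, z = 6 mm; axes as the carrier's. Pocket 36 (x) x 44 (y) mm, 8 mm deep. Any pocket will do for any cell.
- pocket4 (a point): Centre of the floor of carrier pocket 4: carrier x = 0, y = 32, z = 6 mm; axes as the carrier's. Pocket 36 (x) x 44 (y) mm, 8 mm deep. Any pocket will do for any cell.
- pocket5 (a point): Centre of the floor of carrier pocket 5: carrier x = 46, y = 32, z = 6 mm; axes as the carrier's. Pocket 36 (x) x 44 (y) mm, 8 mm deep. Any pocket will do for any cell.
- cell0: Sample cell; 4 to 6 of six alike are present, standing on the bench. Aluminium block with black top, 32 (its x) x 40 (its y) x 14 mm, 50 g; origin: centre of its underside, z up. Black finger bar on top, 10 (x) x 26 (y) mm, z = 14 to 32 mm: pinch it along x. It fits a pocket with 2 mm to spare on each side, its y along the carrier's y, either way round.
- cell1: Sample cell; 4 to 6 of six alike are present, standing on the bench. Aluminium block with black top, 32 (its x) x 40 (its y) x 14 mm, 50 g; origin: centre of its underside, z up. Black finger bar on top, 10 (x) x 26 (y) mm, z = 14 to 32 mm: pinch it along x. It fits a pocket with 2 mm to spare on each side, its y along the carrier's y, either way round.
- cell2: Sample cell; 4 to 6 of six alike are present, standing on the bench. Aluminium block with black top, 32 (its x) x 40 (its y) x 14 mm, 50 g; origin: centre of its underside, z up. Black finger bar on top, 10 (x) x 26 (y) mm, z = 14 to 32 mm: pinch it along x. It fits a pocket with 2 mm to spare on each side, its y along the carrier's y, either way round.
- cell3: Sample cell; 4 to 6 of six alike are present, standing on the bench. Aluminium block with black top, 32 (its x) x 40 (its y) x 14 mm, 50 g; origin: centre of its underside, z up. Black finger bar on top, 10 (x) x 26 (y) mm, z = 14 to 32 mm: pinch it along x. It fits a pocket with 2 mm to spare on each side, its y along the carrier's y, either way round.
- cell4: Sample cell; 4 to 6 of six alike are present, standing on the bench. Aluminium block with black top, 32 (its x) x 40 (its y) x 14 mm, 50 g; origin: centre of its underside, z up. Black finger bar on top, 10 (x) x 26 (y) mm, z = 14 to 32 mm: pinch it along x. It fits a pocket with 2 mm to spare on each side, its y along the carrier's y, either way round.
- cell5: Sample cell; 4 to 6 of six alike are present, standing on the bench. Aluminium block with black top, 32 (its x) x 40 (its y) x 14 mm, 50 g; origin: centre of its underside, z up. Black finger bar on top, 10 (x) x 26 (y) mm, z = 14 to 32 mm: pinch it along x. It fits a pocket with 2 mm to spare on each side, its y along the carrier's y, either way round.
- nest (a point): Middle of the top face of the sprung lift platform, moving with it: 75 mm above the bench when up, 10 mm below the deck round the bay. x, y: the lift's sides, along which the carrier's x, y must lie. Rails and corner stops 5 mm high fence in a nest 156 (x) x 120 (y) mm. Bay opening 190 x 130 mm, deck 85 mm high, to 155 mm in x, +95 and -265 mm in y; a 270 mm tall housing beyond.
- lift (a joint): Travel of the lift downwards, m: 0 = up (start). It sinks up to 10 mm under the loaded carrier. Pushing the loaded carrier down takes about 5 to 9 N, up to about 15 N where the catches give way. With both lips caught it stays at about 0.0295; hard stop at 0.034: press to the stop, then let go.
- catch_front (a joint): Outward travel, m, of the sprung catch at the lift's -x end: dark steel nose with a sloping top, and an upright tab showing 4 mm above the deck. 0 = sprung in; up to 0.0075 while pushed aside by the lip.
- catch_back (a joint): The same for the catch at the lift's +x end.
- cover (a joint): Travel of the sliding bay cover, m, along the lift's +y: near 0 = open, parked on the deck on the bay's -y side; 0.165 = fully shut. Clear roof in a navy frame, 210 (x) x 150 (y) mm, top 36 mm above the deck; friction 1.5 N, stays where left. It passes over the carrier's handle only when the lift is caught down.
- cover_grip (a point): Middle of the top of the cover's navy grip bar, which runs 90 mm along the lift's x, is 12 mm thick along the lift's y and stands 22 mm above the cover's roof near its bay-side edge; moves with the cover. Pinch it along y from above, or push it.
- solvent: Bystander: amber bottle, 64 mm across, 150 mm tall, origin at the centre of its underside. Leave alone.
- beaker: Bystander: glass beaker, 70 mm across, 85 mm tall, origin at the centre of its underside. Leave alone.
- tweezers: Bystander: steel tweezers, 140 mm long, lying on the bench along its x, origin at its middle. Leave alone.

How it is judged:
On the way, in this order (a step that is already met when the one before it is completed fails the run):
1. the carrier lies flat in the nest of the lift (distance between carrier and nest below 0.006 m and angle between the z axis of carrier and the z axis of nest, either way round below 0.06 rad and angle between the x axis of carrier and the x axis of nest, either way round below 0.1 rad), for 0.3 s.
2. every cell is seated flat in a pocket of the carrier (all of step 1 and (distance between cell0 and pocket0 below 0.006 m or distance between cell0 and pocket1 below 0.006 m or distance between cell0 and pocket2 below 0.006 m or distance between cell0 and pocket3 below 0.006 m or distance between cell0 and pocket4 below 0.006 m or distance between cell0 and pocket5 below 0.006 m) and angle between the z axis of each of cell0, cell1, cell2, cell3, cell4, cell5 and the z axis of carrier, either way round below 0.07 rad and z of each of cell0, cell1, cell2, cell3, cell4, cell5 in the frame of carrier below 0.0085 m and (distance between cell1 and pocket0 below 0.006 m or distance between cell1 and pocket1 below 0.006 m or distance between cell1 and pocket2 below 0.006 m or distance between cell1 and pocket3 below 0.006 m or distance between cell1 and pocket4 below 0.006 m or distance between cell1 and pocket5 below 0.006 m) and (distance between cell2 and pocket0 below 0.006 m or distance between cell2 and pocket1 below 0.006 m or distance between cell2 and pocket2 below 0.006 m or distance between cell2 and pocket3 below 0.006 m or distance between cell2 and pocket4 below 0.006 m or distance between cell2 and pocket5 below 0.006 m) and (distance between cell3 and pocket0 below 0.006 m or distance between cell3 and pocket1 below 0.006 m or distance between cell3 and pocket2 below 0.006 m or distance between cell3 and pocket3 below 0.006 m or distance between cell3 and pocket4 below 0.006 m or distance between cell3 and pocket5 below 0.006 m) and (distance between cell4 and pocket0 below 0.006 m or distance between cell4 and pocket1 below 0.006 m or distance between cell4 and pocket2 below 0.006 m or distance between cell4 and pocket3 below 0.006 m or distance between cell4 and pocket4 below 0.006 m or distance between cell4 and pocket5 below 0.006 m) and (distance between cell5 and pocket0 below 0.006 m or distance between cell5 and pocket1 below 0.006 m or distance between cell5 and pocket2 below 0.006 m or distance between cell5 and pocket3 below 0.006 m or distance between cell5 and pocket4 below 0.006 m or distance between cell5 and pocket5 below 0.006 m)), for 0.3 s.
3. the loaded carrier is caught down: the lift stays down by itself (all of step 2 and value of joint lift above 0.027 m and contact force between the fingers and carrier below 0.3 N), for 0.5 s.
4. the cover is shut (value of joint cover above 0.158 m), for 0.2 s.
At the end, for the whole second after the job is handed in: Carrier in the nest (6 mm, flat 0.06 rad, square 0.1 rad); every cell present down in a pocket (6 mm from its floor's middle, at most 2.5 mm high, flat 0.07 rad); the lift held beyond 27 mm by the catches alone; the cover shut beyond 158 mm (all of step 3 and value of joint cover above 0.158 m and linear speed of carrier below 0.02 m/s); the robot touches nothing.
It fails at once if the amber bottle goes off its place by more than 30 mm or falls over (distance of solvent from where it was at the start of the episode above 0.03 m or angle between solvent's own z axis and vertical above 0.5 rad).
It fails at once if the glass beaker goes off its place by more than 30 mm or falls over (distance of beaker from where it was at the start of the episode above 0.03 m or angle between beaker's own z axis and vertical above 0.5 rad).
It fails at once if the tweezers goes off its place by more than 30 mm (distance of tweezers from where it was at the start of the episode above 0.03 m).
Of cell0, cell1, cell2, cell3, cell4, cell5 only 4 to 6 are there at a start; the rules pass over those that are not, and their reading is None.
At some moment in a run one of cell0, cell1, cell2, cell3, cell4, cell5 may be knocked a few centimetres aside while the robot is not near it.
Once in a run the grip may slacken for a moment while it holds something.
It also fails if it takes over 210 s, if anything falls off the work surface, if the arm or the gripper's body presses on something with over 40 N, if the wrist force passes 120 N, or if a joint passes its speed limit or range.

## Robot

A 6-joint arm with a two-finger parallel gripper is mounted at the origin on the work surface. World frame = base frame: x ahead of the robot, y to its left, z up, the work surface at z = 0. Lengths are in m, angles in rad, forces in N, time in s.
With the tool pointing down it reaches from about 0.325 to 0.85 m from the base axis. Payload 4.4 kg.
Tool frame: the origin (TCP) lies at the very end of the fingers, on their centre line; the grasp point (between the pads) lies 19 mm behind it; z points along the fingers, y is the direction in which the jaws open and shut (so a half turn about z gives the same grasp; the last joint's range is limited). The gripper opens to 94 mm and grips with 3 to 60 N. Pads are 16 mm wide; open, the fingers measure 119 mm over their backs; the gripper's body (75 mm by 177 mm) begins 78 mm behind the grasp point.
Start: joints at [0.995, 0.207, 1.542, -0, 1.393, -0.15], TCP at [0.238, 0.524, 0.205] pointing down, gripper open.
Joint ranges: [-2.73, 2.73], [-0.86, 2.22], [0.23, 2.46], [-1.11, 4.25], [0.08, 2.63], [-2.82, 2.82]. Speed limits (rad/s): [2.79, 2.79, 3.14, 3.14, 3.14, 3.14].

## Interface

Orientations are given as [roll, pitch, yaw] about the fixed x, y, z axes, in that order (R = Rz(yaw) Ry(pitch) Rx(roll)).
In Python, from rig import arm, gripper_to, kin, sense, imaging, job_done gives the robot as it stands. Calls block until the motion is done:
- arm.move_ptp(position, orientation): joint-space move of the TCP to a pose.
- arm.movel(position, rotation=None, rate=0.15, max_force=None): straight line of the TCP; rotation=None keeps the orientation; rate is the mean speed in m/s. With max_force (N) it stops when the force on the tool has changed by that much, and returns True; else False.
- arm.move_joints(angles): joint-space move.
- gripper_to(opening, grip_force=None): opening from 0.0 (shut) to 1.0 (fully open); grip_force is the grip in N (None keeps the last); returns when the fingers have stopped.
- arm.wait(seconds).
- kin.solve_ik(position, orientation): joint angles nearest the present ones, or None.
- sense(): the state.
- imaging.camera(name): name is "scene" or "side" or "wrist"; returns a dict with "frame" (480x640x3 uint8, red, green, blue), "z_map" (480x640 float32, m along the optical axis (not along the pixel's ray), 0 where there is no reading), "camera_matrix" (3x3 intrinsics, pixels), "rvec" (rotation vector, rad) and "tvec" (3), from world to camera coordinates, as OpenCV has them. Camera axes: x right, y down, z forward; pixel columns grow to the right and rows downward; lengths in m; the calibration is good to about 2 mm. A picture is of the moment at which its call begins.
A pose or a line that the arm cannot do raises arm.IKError and nothing moves.
- job_done(): hands the job in, once; it reports no verdict.
The state is a dict: "clock": time; "joint_positions": joint angles; "qvel": joint speeds; "effort": joint torques, N m; "tool_pos": TCP position; "ee_rot": TCP orientation; "contact_force": force on the tool from outside, world axes, zero at the start; "moment": the same for the moment, N m; "width": opening from 0.0 (shut) to 1.0 (fully open).
Only numpy, scipy, OpenCV 4.12 (cv2) and the standard library are available. Lean on these libraries where they do the work, as an engineer would, in place of code of your own. Each camera call takes 0.05 s, during which the arm holds its last target.

## Working session

There is one attempt and no reset: what is moved stays moved. The work goes in short steps, each a Python script; the robot and the scene stay as the last script left them, time stands still between calls to the robot, and variables do not carry over. Pictures are saved under pics/ and viewed, and the job is handed in when it is done.

```bash
ls; mkdir -p pics
cat > h.py <<'E'
import numpy as np, cv2
from rig import arm, gripper_to, kin, sense, imaging, job_done
def cam(n, save=None):
    c=imaging.camera(n)
    c['R']=cv2.Rodrigues(np.array(c['rvec'],float))[0]; c['t']=np.array(c['tvec'],float).reshape(3)
    c['K']=np.array(c['camera_matrix'])
    if save: cv2.imwrite('pics/'+save+'.png', c['frame'][:,:,::-1])
    return c
def world(c):
    z=c['z_map'].astype(float); h,w=z.shape; K=c['K']
    u,v=np.meshgrid(np.arange(w),np.arange(h))
    P=np.stack([(u-K[0,2])/K[0,0]*z,(v-K[1,2])/K[1,1]*z,z],-1)
    W=(P-c['t'])@c['R']
    W[z<=0]=np.nan
    return W
def ray(c,u,v,zp):
    d=c['R'].T@np.linalg.inv(c['K'])@np.array([u,v,1.]); o=-c['R'].T@c['t']
    return o+d*(zp-o[2])/d[2]
def proj(c,p):
    q=c['K']@(c['R']@np.array(p)+c['t']); return q[:2]/q[2]
E
python3 - <<'E'
from h import *
for n in ['scene','side','wrist']:
    c=cam(n,n+'0'); print(n,c['K'].round(1).tolist(),(-c['R'].T@c['t']).round(3))
s=sense(); print(s)
E
```

```text
pics
scene [[445.4, 0.0, 319.9], [0.0, 445.4, 250.5], [0.0, 0.0, 1.0]] [1.289 0.228 0.634]
side [[605.7, 0.0, 317.6], [0.0, 605.7, 235.6], [0.0, 0.0, 1.0]] [-0.023 -0.738  0.788]
wrist [[421.5, 0.0, 313.6], [0.0, 421.5, 236.4], [0.0, 0.0, 1.0]] [0.172 0.553 0.383]
{'clock': 0.15, 'joint_positions': array([ 9.94477794e-01,  2.07220097e-01,  1.54258390e+00, -1.60105619e-05,
        1.39346138e+00, -1.50489347e-01]), 'qvel': array([-0.00017592, -0.00127096, -0.00369354,  0.00086259, -0.00041263,
        0.00037697]), 'effort': array([-8.37624648e-04, -3.71319294e+01, -2.81810814e+01,  6.96548168e-02,
        3.28378798e-02, -9.90108015e-05]), 'tool_pos': array([0.23720102, 0.52314235, 0.20457976]), 'ee_rot': array([-3.13993647e+00, -2.35201103e-04,  2.71576611e+00]), 'contact_force': array([-0.33066604, -0.61362291,  0.11712685]), 'moment': array([ 0.03172162, -0.01736712, -0.00596575]), 'width': 0.9988163701009507}
```

View pics/scene0.png

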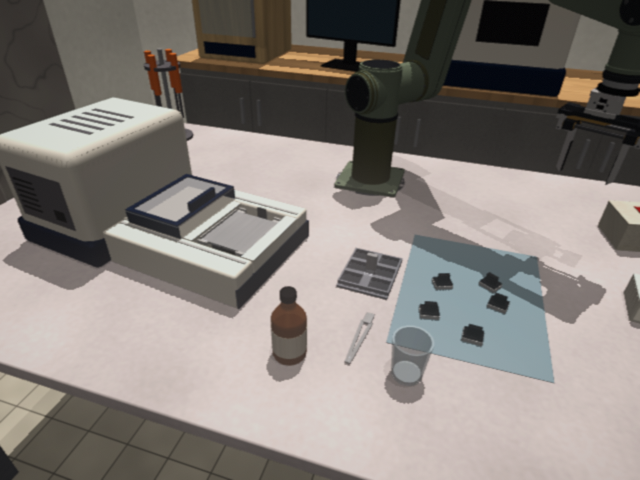

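View pics/side0.png

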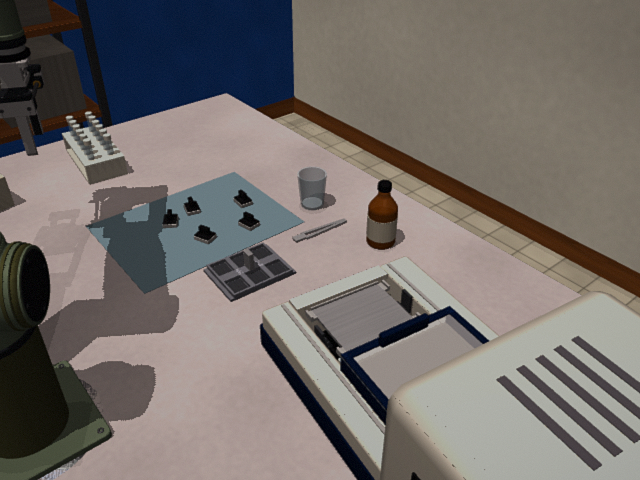

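View pics/wrist0.png

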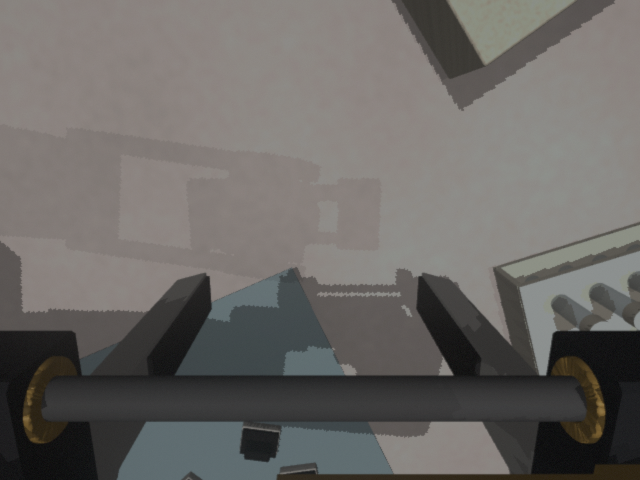

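Scene shows five cells (px ~ (443,281), (490,282), (498,302), (429,310), (473,334)), the carrier at (370,272), and the lift bay at (245,230) with the cover parked at (180,205). Next, rough positions from depth.

Run:
```python
from h import *
c=cam('scene'); W=world(c)
for n,(u,v) in dict(c1=(443,281),c2=(490,282),c3=(498,302),c4=(429,310),c5=(473,334),car=(370,268),bay=(245,232),cover=(180,200),bott=(289,296),beak=(410,350),twz=(360,338),deckcorner=(235,272),dc2=(305,213),dc3=(110,240)).items(): print(n,W[v,u].round(3))
c=cam('side'); W=world(c)
for n,(u,v) in dict(c=(243,198),c2=(249,220),c3=(205,234),c4=(192,206),c5=(170,219),bay=(365,315),cover=(430,355),grip=(405,325),corner=(407,262),corner2=(263,325),car=(250,258)).items(): print(n,W[v,u].round(3))
w=cam('wrist'); print(w['R'].round(3))
```

```text
c1 [0.475 0.268 0.015]
c2 [0.444 0.367 0.015]
c3 [0.509 0.383 0.016]
c4 [0.577 0.249 0.012]
c5 [0.623 0.336 0.017]
car [0.485 0.105 0.018]
bay [ 0.52  -0.185  0.074]
cover [ 0.508 -0.354  0.12 ]
bott [0.774 0.021 0.149]
beak [0.714 0.227 0.03 ]
twz [0.689 0.131 0.003]
deckcorner [ 0.673 -0.133  0.084]
dc2 [ 0.394 -0.083  0.074]
dc3 [ 0.638 -0.461  0.066]
c [0.608 0.323 0.025]
c2 [0.571 0.243 0.02 ]
c3 [0.465 0.257 0.021]
c4 [0.499 0.374 0.022]
c5 [0.432 0.355 0.023]
bay [ 0.519 -0.197  0.078]
cover [ 0.503 -0.353  0.12 ]
grip [ 0.5   -0.302  0.145]
corner [ 0.671 -0.146  0.087]
corner2 [ 0.38  -0.091  0.06 ]
car [0.477 0.095 0.046]
[[ 0.412  0.911 -0.001]
 [ 0.882 -0.399  0.25 ]
 [ 0.227 -0.104 -0.968]]
```

Run:
```python
from h import *
arm.move_ptp([0.52,0.27,0.32],[np.pi,0,np.pi]); print(sense()['clock'])
cam('wrist','w1')
arm.move_ptp([0.50,0.03,0.34],[np.pi,0,np.pi]); print(sense()['clock'])
cam('wrist','w2')
arm.move_ptp([0.50,-0.19,0.36],[np.pi,0,np.pi]); print(sense()['clock'])
c=cam('wrist','w3')
```

```text
1.775
2.7833
3.7167
```

View pics/w1.png

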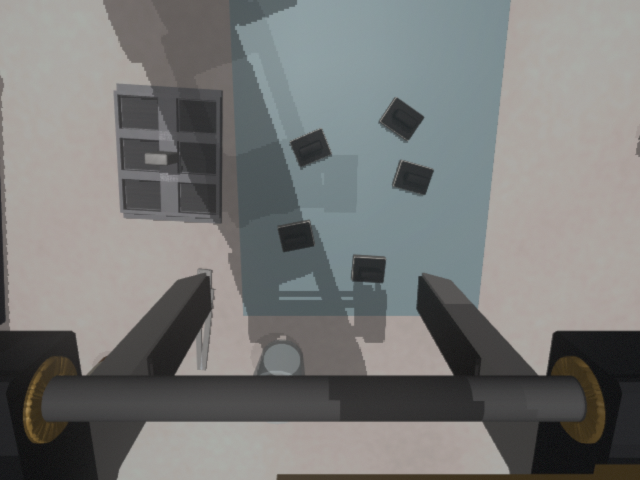

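View pics/w2.png

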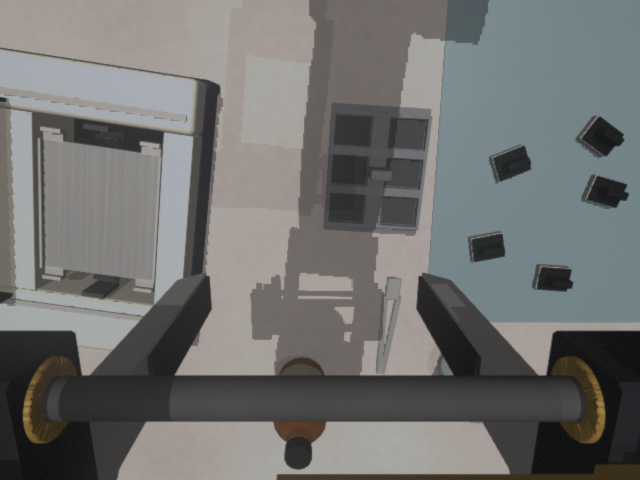

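View pics/w3.png

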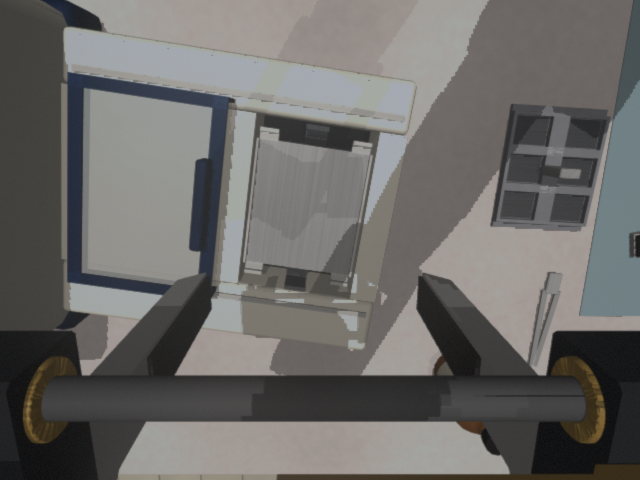

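```bash
cat >> h.py <<'E'
def comps(W,zlo,zhi,box,mina=30,close=0):
    m=(W[...,2]>zlo)&(W[...,2]<zhi)&(W[...,0]>box[0])&(W[...,0]<box[1])&(W[...,1]>box[2])&(W[...,1]<box[3])
    m=m.astype(np.uint8)
    if close: m=cv2.morphologyEx(m,cv2.MORPH_CLOSE,np.ones((close,close)))
    n,l,st,ce=cv2.connectedComponentsWithStats(m)
    out=[]
    for i in range(1,n):
        if st[i,4]<mina: continue
        P=W[l==i]; P=P[np.isfinite(P[:,2])&(P[:,2]>zlo)&(P[:,2]<zhi)]
        out.append(P)
    return out
def rect(P):
    (cx,cy),(a,b),ang=cv2.minAreaRect((P[:,:2]*1000).astype(np.float32))
    ang=np.deg2rad(ang)
    if a<b: a,b=b,a; ang+=np.pi/2
    # ang = direction of long side
    return np.array([cx,cy])/1000, a, b, (ang+np.pi/2)%np.pi-np.pi/2
E
python3 - <<'E'
from h import *
def rep(n,Ps):
    for P in Ps:
        c,a,b,g=rect(P); print(n,len(P),c.round(4),round(a,1),round(b,1),'ang',round(np.rad2deg(g),2),'z',np.median(P[:,2]).round(4))
c=cam('wrist'); W=world(c); np.save('w3.npy',W)
box=(.38,.7,-.27,-.11)
rep('plat',comps(W,.071,.0775,box,200)); rep('rail',comps(W,.0785,.0825,box)); rep('deck',comps(W,.083,.088,(.3,.8,-.3,0),200)); rep('tab',comps(W,.0875,.093,(.3,.8,-.25,0),5))
rep('grip',comps(W,.134,.15,(.3,.8,-.5,0))); rep('cover',comps(W,.115,.126,(.3,.8,-.6,0),200))
arm.move_ptp([0.50,0.11,0.30],[np.pi,0,np.pi])
c=cam('wrist'); W=world(c)
box=(.35,.65,0,.19)
rep('car',comps(W,.003,.06,box)); rep('hand',comps(W,.045,.06,box,10)); rep('wall',comps(W,.012,.017,box)); 
arm.move_ptp([0.53,0.31,0.30],[np.pi,0,np.pi])
c=cam('wrist','w4'); W=world(c)
box=(.35,.68,.19,.45)
rep('blk',comps(W,.006,.04,box)); rep('bar',comps(W,.024,.04,box,10)); print(sense()['clock'])
E
```

```text
plat 13857 [ 0.5171 -0.1973] 159.2 121.7 ang -8.53 z 0.0747
rail 75 [ 0.4123 -0.2498] 40.8 6.4 ang 84.33 z 0.0809
rail 96 [ 0.4186 -0.2019] 51.8 4.5 ang 84.87 z 0.0809
rail 70 [ 0.4284 -0.1339] 48.1 2.7 ang 81.3 z 0.0807
rail 68 [ 0.4301 -0.2353] 19.6 4.0 ang 81.49 z 0.0797
rail 208 [ 0.4898 -0.2556] 100.8 2.7 ang -8.3 z 0.0796
rail 66 [ 0.4445 -0.1367] 19.7 3.9 ang 81.11 z 0.0798
rail 278 [ 0.5251 -0.1372] 138.9 2.8 ang -8.4 z 0.0797
rail 60 [ 0.5589 -0.2657] 35.2 2.7 ang -8.26 z 0.0794
rail 58 [ 0.5881 -0.2584] 19.0 4.4 ang 80.56 z 0.0796
rail 46 [ 0.6031 -0.1577] 15.7 4.2 ang 79.29 z 0.0796
rail 302 [ 0.6146 -0.1966] 147.1 5.6 ang 82.19 z 0.081
deck 10149 [ 0.3932 -0.1954] 218.1 52.3 ang 81.69 z 0.0848
deck 11235 [ 0.5475 -0.2027] 253.1 187.3 ang -8.26 z 0.0846
deck 4481 [ 0.5286 -0.1188] 191.1 30.3 ang -8.35 z 0.0847
tab 7 [ 0.3944 -0.2483] 4.5 2.3 ang -64.4 z 0.0877
tab 5 [ 0.4044 -0.2068] 3.1 1.0 ang -89.66 z 0.088
tab 6 [ 0.4064 -0.1935] 5.1 1.0 ang -89.64 z 0.0882
tab 6 [ 0.4073 -0.1792] 2.3 2.2 ang -61.99 z 0.0879
tab 9 [ 0.4104 -0.1495] 5.7 2.5 ang 56.78 z 0.0882
tab 5 [ 0.
[... 544 characters left out ...]
r 409 [0.6324 0.1331] 34.7 24.4 ang -0.08 z 0.0069
hand 293 [0.4788 0.1053] 23.5 12.1 ang 86.9 z 0.0535
wall 4885 [0.4789 0.1055] 136.2 116.2 ang -3.38 z 0.0137
blk 1176 [0.4374 0.369 ] 40.1 32.1 ang 57.25 z 0.0141
blk 1110 [0.469  0.2666] 40.3 32.0 ang -67.6 z 0.0139
blk 1057 [0.5026 0.385 ] 39.4 32.0 ang 74.44 z 0.014
blk 953 [0.5729 0.2493] 40.6 32.0 ang -79.82 z 0.0139
blk 916 [0.6145 0.3378] 40.2 31.9 ang 86.05 z 0.0139
bar 273 [0.4374 0.3689] 26.1 10.1 ang 57.74 z 0.0315
bar 247 [0.4689 0.2668] 25.8 9.9 ang -67.53 z 0.0314
bar 244 [0.5027 0.3854] 26.4 10.0 ang 74.99 z 0.0313
bar 231 [0.5731 0.2493] 26.3 10.0 ang -77.91 z 0.0313
bar 231 [0.6145 0.3377] 26.0 10.3 ang 85.88 z 0.031
5.9083
```

View pics/w4.png

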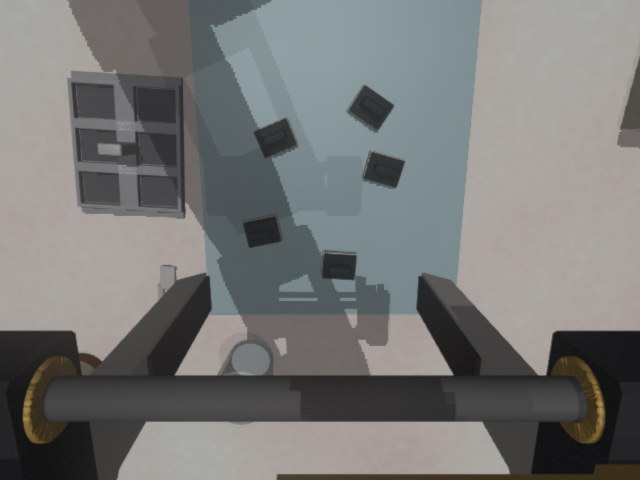

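Five cells, all with sizes matching the spec (40×32 blocks, 26×10 bars). The carrier is at (0.479, 0.105), −3.4°, and the nest at (0.5164, −0.1976), −8.4°. I'll grasp the carrier now.

```bash
cat >> h.py <<'E'
D=np.array
def rep(n,Ps):
    for P in Ps:
        c,a,b,g=rect(P); print(n,len(P),c.round(4),round(a,1),round(b,1),'ang',round(np.rad2deg(g),2),'z',np.median(P[:,2]).round(4))
def ori(yaw): return [np.pi,0,yaw]
E
python3 - <<'E'
from h import *
a=np.deg2rad(-3.37); y=np.pi/2+a
gripper_to(0.45)
arm.move_ptp([0.4788,0.1054,0.12],ori(y))
print(sense()['tool_pos'],sense()['ee_rot'])
arm.movel([0.4788,0.1054,0.022],rate=.12,max_force=15)
s=sense(); print(s['tool_pos'],s['contact_force'])
gripper_to(0.0,45)
s=sense(); print(s['width']*94,s['contact_force'],s['clock'])
print(arm.movel([0.4788,0.1054,0.17],rate=.12))
s=sense(); print(s['tool_pos'],s['width']*94,s['contact_force'],s['clock'])
c=cam('wrist','w5');W=world(c)
t=s['tool_pos']; box=(t[0]-.12,t[0]+.12,t[1]-.1,t[1]+.1)
rep('lip+wall',comps(W,t[2]-.022-.002,t[2]-.003,box)); rep('wall',comps(W,t[2]-.022+.010,t[2]-.003,box)); rep('all',comps(W,.1,.2,box,100))
cam('scene','s5')
E
```

```text
[0.47983228 0.10570919 0.12083   ] [ 3.13967009e+00 -4.22096986e-04  1.51305521e+00]
[0.47970781 0.10553693 0.02269771] [-0.29417484  0.67817867  0.75280282]
11.43749780428526 [-0.38685225 -0.25251447  2.99259762] 9.55
False
[0.47795682 0.10535242 0.1689416 ] 12.033061852038088 [-0.04484408 -1.07189488 -4.22105935] 10.9333
lip+wall 48553 [0.479  0.1189] 152.9 89.5 ang -3.18 z 0.1534
lip+wall 867 [0.4759 0.0609] 17.9 17.3 ang 85.79 z 0.1527
wall 19246 [0.4793 0.1221] 137.0 82.9 ang -3.44 z 0.1603
all 52070 [0.4783 0.1076] 153.0 111.7 ang -3.32 z 0.1535
```

View pics/w5.png

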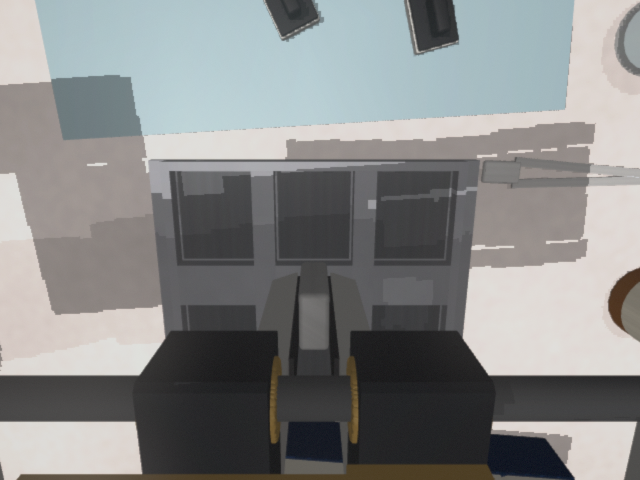

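Run:
```python
from h import *
a=np.deg2rad(-8.38); y=np.pi/2+a
N=D([0.516,-0.1976])
arm.movel([N[0],N[1],0.17],ori(y),rate=.15)
s=sense(); print(s['tool_pos'],s['ee_rot'],s['width']*94)
cmd=N+(N-s['tool_pos'][:2])
arm.movel([*cmd,0.125],rate=.1); s=sense(); print(s['tool_pos'],s['width']*94)
cmd=cmd+(N-s['tool_pos'][:2])
h=arm.movel([*cmd,0.1],rate=.04,max_force=4); s=sense(); print(h,s['tool_pos'],s['contact_force'],s['clock'])
c=cam('side','d6'); cam('scene','s6')
```

```text
[ 0.51597734 -0.19689926  0.16997208] [-3.14141839e+00 -2.70732238e-04  1.42543676e+00] 11.78234457562351
[ 0.51619865 -0.19831141  0.12506643] 12.001562777335902
False [ 0.51592724 -0.19763887  0.10002149] [ 0.04306041 -0.26702358 -3.82338435] 14.5917
```

View pics/d6.png

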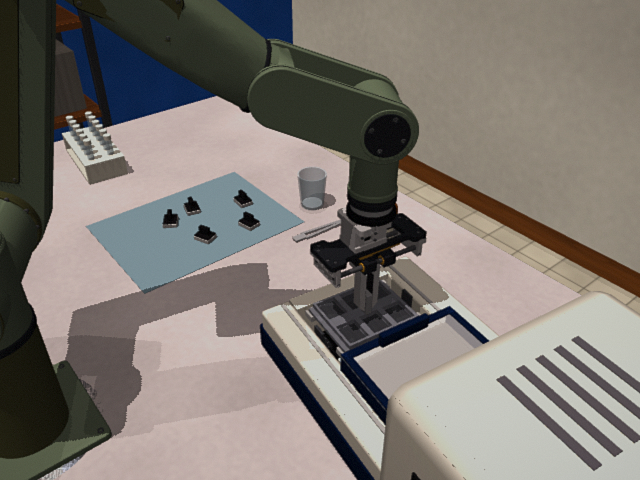

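Carrier is just above the nest at (370,310), aligned with the rails. Lowering and releasing.

Run:
```python
from h import *
t=sense()['tool_pos']; N=D([0.516,-0.1976])
cmd=N
h=arm.movel([*cmd,0.096],rate=.03,max_force=6); s=sense(); print(h,s['tool_pos'],s['contact_force'])
gripper_to(0.45); s=sense(); print(s['tool_pos'],s['contact_force'])
arm.movel([*cmd,0.2],rate=.15)
arm.move_ptp([0.50,-0.19,0.34],[np.pi,0,np.pi])
c=cam('wrist','w7'); W=world(c)
box=(.4,.64,-.27,-.11)
rep('hand',comps(W,.11,.14,box,10)); rep('wall',comps(W,.0845,.093,(.42,.62,-.27,-.13),100)); rep('lip',comps(W,.072,.083,box,20)); rep('stop',comps(W,.0785,.083,box,20));print(sense()['clock'])
```

```text
False [ 0.51702981 -0.1981778   0.09713629] [0.47455824 0.23323495 0.58944558]
[ 0.51594391 -0.19758071  0.095946  ] [-0.7299086  -0.61032642 -0.65812254]
hand 389 [ 0.5168 -0.198 ] 23.9 12.3 ang 82.46 z 0.1281
wall 645 [ 0.4574 -0.2615] 75.0 18.9 ang -2.13 z 0.0851
wall 127 [ 0.4279 -0.1849] 23.5 5.0 ang 81.78 z 0.0892
wall 5667 [ 0.5174 -0.198 ] 136.5 116.1 ang -8.36 z 0.0886
wall 165 [ 0.5183 -0.2659] 51.7 9.3 ang -1.69 z 0.0851
wall 200 [ 0.5671 -0.1344] 54.7 10.3 ang -7.01 z 0.085
wall 128 [ 0.6048 -0.2106] 23.8 5.9 ang 80.75 z 0.0887
lip 694 [ 0.4557 -0.1987] 159.9 91.9 ang 76.41 z 0.0808
lip 2049 [ 0.5115 -0.197 ] 154.2 125.4 ang -8.42 z 0.0799
lip 1492 [ 0.4674 -0.2232] 44.1 35.7 ang 81.56 z 0.081
lip 1461 [ 0.4768 -0.1595] 43.9 35.7 ang 81.58 z 0.0811
lip 94 [ 0.5258 -0.2651] 70.8 1.2 ang -8.26 z 0.0775
lip 1321 [ 0.5135 -0.23  ] 44.0 35.5 ang 81.48 z 0.081
lip 1271 [ 0.5227 -0.1663] 43.8 35.1 ang 81.99 z 0.081
lip 568 [ 0.5925 -0.1642] 138.4 75.1 ang -51.96 z 0.0797
lip 1247 [ 0.5595 -0.2367] 44.0 34.6 ang 81.5 z 0.081
lip 1217 [ 0.5687 -0.1729] 43.8 34.5 ang 81.59 z 0.0809
[... 411 characters left out ...]
9 3.9 ang 81.91 z 0.0796
stop 1490 [ 0.4674 -0.2232] 44.1 35.7 ang 81.56 z 0.081
stop 1460 [ 0.4768 -0.1595] 43.9 35.7 ang 81.58 z 0.0811
stop 300 [ 0.5251 -0.1372] 139.0 2.8 ang -8.31 z 0.0797
stop 1320 [ 0.5135 -0.23  ] 44.0 35.5 ang 81.48 z 0.081
stop 158 [ 0.5375 -0.2625] 78.5 2.7 ang -8.12 z 0.0796
stop 1270 [ 0.5227 -0.1663] 43.8 35.1 ang 81.99 z 0.081
stop 1244 [ 0.5595 -0.2367] 44.0 34.6 ang 81.5 z 0.081
stop 1214 [ 0.5687 -0.1729] 43.8 34.5 ang 81.59 z 0.0809
stop 52 [ 0.5812 -0.2602] 18.4 6.9 ang -72.04 z 0.0806
stop 417 [ 0.5934 -0.197 ] 96.1 10.7 ang 80.77 z 0.0805
stop 35 [ 0.6026 -0.2102] 22.6 1.1 ang 81.13 z 0.0804
stop 290 [ 0.6158 -0.1914] 99.2 9.9 ang 84.25 z 0.0815
18.0417
```

View pics/w7.png

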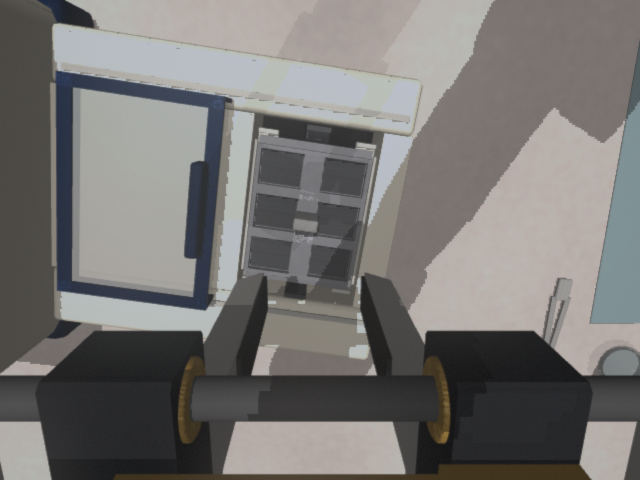

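Carrier is seated flat in the nest: (306,225) px, centre (0.517, −0.198), −8.36°, all six pocket floors at z = 0.081. Cells next, re-measuring before each pick.

```bash
cat >> h.py <<'E'
VIEW=[0.53,0.31,0.28]
A=np.deg2rad(-8.37); U=D([np.cos(A),np.sin(A)]); V=D([-np.sin(A),np.cos(A)])
CAR=D([0.5171,-0.1980]); BIAS=D([0.0010,-0.0004])
PK=[(-.046,-.032),(0,-.032),(.046,-.032),(-.046,.032),(0,.032),(.046,.032)]
def look(save=None):
    gripper_to(0.35)
    arm.move_ptp(VIEW,[np.pi,0,np.pi]); arm.wait(.1)
    c=cam('wrist',save); W=world(c); box=(.3,.72,.17,.5)
    r=[]
    for P in comps(W,.006,.04,box,100):
        B=P[P[:,2]>.024]
        if len(B)<40: continue
        c1,a1,b1,g1=rect(P); c2,a2,b2,g2=rect(B)
        r.append((c1,a1,b1,g1,c2,a2,b2,g2)); print('cell',c1.round(4),round(a1,1),round(b1,1),np.rad2deg(g1).round(1),c2.round(4),round(a2,1),round(b2,1),np.rad2deg(g2).round(1))
    return r
def fine(p,z,rate=.05,mf=None):
    """move to xy with correction of settled error"""
    arm.movel([p[0],p[1],z],rate=rate,max_force=mf); arm.wait(.15)
    t=np.mean([sense()['tool_pos']for _ in range(3)],0); return t
def pick(r):
    p=(r[0]+r[4])/2-BIAS
    g=(r[3]+r[7])/2 if abs(r[3]-r[7])<.3 else r[3]
    yaw=g%np.pi
    gripper_to(0.35)
    arm.move_ptp([*p,0.08],ori(yaw)); arm.wait(.15); t=sense(); print('above',t['tool_pos'],'want',p.round(4))
    h=arm.movel([*p,0.0155],rate=.08,max_force=12); print('hit',h,sense()['tool_pos'])
    gripper_to(0.0,30); print('width mm',sense()['width']*94)
    arm.movel([*p,0.14],rate=.15); print('width mm',sense()['width']*94)
E
python3 - <<'E'
from h import *
r=look('w8')
# nearest to the lift
r.sort(key=lambda q:q[0][1])
pick(r[0])
for i in range(4): print(sense()['tool_pos']); arm.wait(.1)
print(sense()['clock'])
cam('wrist','w9')
E
```

```text
cell [0.4373 0.369 ] 40.0 32.2 57.0 [0.4375 0.3689] 25.9 10.1 57.3
cell [0.4689 0.2667] 40.0 32.0 -67.8 [0.4689 0.2668] 25.8 9.9 -67.5
cell [0.5026 0.385 ] 39.4 32.0 74.8 [0.5027 0.3855] 26.4 10.0 74.8
cell [0.5729 0.2495] 39.9 31.8 -78.6 [0.5731 0.2495] 25.8 10.4 -77.8
cell [0.6143 0.3378] 40.0 31.7 86.4 [0.6147 0.3373] 25.4 10.6 87.5
above [0.57287583 0.25050517 0.08139546] want [0.572  0.2499]
hit False [0.57207289 0.24991573 0.01547506]
width mm 9.759517892675865
width mm 10.017372342420428
[0.57100978 0.24958514 0.13871698]
[0.57080163 0.24954541 0.138208  ]
[0.57110133 0.24964716 0.13851317]
[0.57148222 0.24972032 0.13906155]
24.75
```

View pics/w9.png

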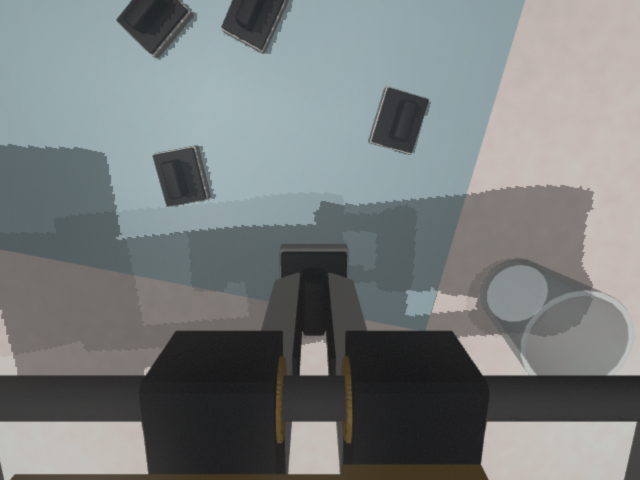

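Cell is held squarely between the pads at (314,275). Placing into pocket 5.

```bash
cat >> h.py <<'E'
PY=np.pi/2+A
def place(k,floor=0.081,zc=0.14):
    q=CAR-BIAS+PK[k][0]*U+PK[k][1]*V
    arm.movel([*q,zc],ori(PY),rate=.2); arm.wait(.2)
    t=sense(); print('over',t['tool_pos'],'want',q.round(4),'w',t['width']*94)
    if t['width']*94<8.5: print('LOST'); return False
    arm.movel([*q,floor+.0155+.010],rate=.1); arm.wait(.2)
    t=sense(); print('brink',t['tool_pos'])
    h=arm.movel([*q,floor+.0155+.0015],rate=.03,max_force=5); t=sense(); print('hit',h,t['tool_pos'],t['contact_force'],'w',t['width']*94)
    if h and t['tool_pos'][2]>floor+.0155+.005: print('JAM'); return False
    gripper_to(0.24); arm.wait(.1)
    arm.movel([*q,0.2],rate=.2)
    return True
LV=[0.50,-0.17,0.30]
def looklift(save=None):
    arm.move_ptp(LV,[np.pi,0,np.pi]); arm.wait(.1)
    c=cam('wrist',save); W=world(c)
    inv=lambda P:((P[:,:2]-CAR)@np.stack([U,V],1))
    M=np.isfinite(W[...,2])
    L=np.full(W.shape,np.nan); L[M]=np.c_[inv(W[M]),W[M][:,2]]
    for k,(x,y) in enumerate(PK):
        m=(abs(L[...,0]-x)<.017)&(abs(L[...,1]-y)<.021)
        P=L[m]; 
        if len(P)<50: print(k,'few',len(P)); continue
        f=P[abs(P[:,2]-np.median(P[:,2]))<.006]
        co=np.linalg.lstsq(np.c_[f[:,:2]-[x,y],np.ones(len(f))],f[:,2],rcond=None)[0]
        B=P[P[:,2]>np.median(P[:,2])+.012]
        print('pocket',k,'z',np.median(P[:,2]).round(4),'tilt',co[:2].round(3),'bar',len(B),(B[:,:2].mean(0)-[x,y]).round(4) if len(B)>30 else '', B[:,2].max().round(4) if len(B) else '')
    w=L[(abs(L[...,0])<.066)&(abs(L[...,1])<.056)&(abs(L[...,0])>.020)&(abs(L[...,0])<.026)]
    print('wall top z',np.nanmedian(w[:,2]).round(4))
    rep('hand',comps(W,.10,.14,(.48,.56,-.23,-.17),10)); print('clock',sense()['clock'])
    return L
E
python3 - <<'E'
from h import *
print(place(5)); looklift('w10')
E
```

```text
over [ 0.56634408 -0.1721195   0.14001405] want [ 0.5663 -0.1726] w 9.515943714753616
brink [ 0.56668129 -0.17285189  0.10723126]
hit False [ 0.56594437 -0.17248081  0.09754647] [-1.10604583 -0.62591542 -0.83495015] w 9.849481371980062
True
pocket 0 z 0.413 tilt [0.209 0.132] bar 0  
pocket 1 z 0.0811 tilt [-0. -0.] bar 57 [-0.004  -0.0036] 0.3983
pocket 2 z 0.081 tilt [-0.003 -0.   ] bar 0  
pocket 3 z 0.415 tilt [0.221 0.245] bar 0  
pocket 4 z 0.0815 tilt [-0.001 -0.001] bar 647 [-0.0137 -0.0107] 0.3994
pocket 5 z 0.0948 tilt [0.035 0.004] bar 316 [-0.0022 -0.0006] 0.1145
wall top z 0.0895
hand 555 [ 0.5166 -0.1978] 23.9 12.3 ang 82.68 z 0.1279
hand 14 [ 0.5597 -0.1829] 4.7 0.5 ang 88.24 z 0.1058
clock 31.2833
```

View pics/w10.png

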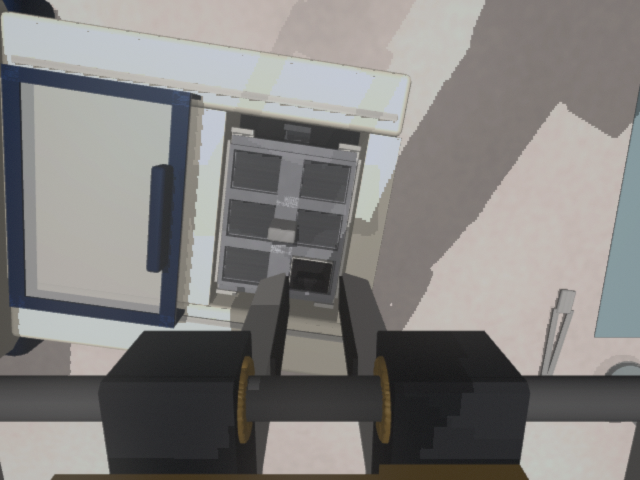

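Pocket 5's cell is down in its pocket at (312,273) px. I'll improve the check (mask out the fingers, use bar tops only) and carry on with the next cell.

```bash
cat >> h.py <<'E'
LV=[0.56,-0.17,0.30]
def looklift(save=None):
    arm.move_ptp(LV,[np.pi,0,np.pi]); arm.wait(.15)
    c=cam('wrist',save); W=world(c); W[~(W[...,2]<.135)]=np.nan
    L=W.copy(); L[...,:2]=(W[...,:2]-CAR)@np.stack([U,V],1)
    for k,(x,y) in enumerate(PK):
        P=L[(abs(L[...,0]-x)<.021)&(abs(L[...,1]-y)<.025)]
        if len(P)<50: print(k,'few',len(P)); continue
        C=P[(abs(P[:,0]-x)<.015)&(abs(P[:,1]-y)<.019)]
        zm=np.median(C[:,2])
        if zm<.0875 and zm>.07 and not (C[:,2]>zm+.014).sum()>40: print('pocket',k,'empty z',zm.round(4)); continue
        B=P[(P[:,2]>zm+.015)&(P[:,2]<zm+.022)]
        T=C[abs(C[:,2]-zm)<.005]
        co=np.linalg.lstsq(np.c_[T[:,:2]-[x,y],np.ones(len(T))],T[:,2],rcond=None)[0]
        cc,a,b,g=rect(B) if len(B)>20 else (D([x,y]),0,0,0)
        print('pocket',k,'CELL top z',zm.round(4),'tilt',co[:2].round(3),'bar off mm',((cc-[x,y])*1000).round(1),round(a,1),round(b,1),np.rad2deg(g).round(1),'bar z',np.median(B[:,2]).round(4) if len(B) else None)
    w=L[(abs(L[...,0])>.020)&(abs(L[...,0])<.026)&(abs(L[...,1])<.056)]
    print('wall top z',np.nanmedian(w[:,2]).round(4))
    rep('hand',comps(W,.10,.14,(.49,.54,-.22,-.175),100)); print('clock',sense()['clock'])
    return L
E
python3 - <<'E'
from h import *
looklift('w11')
r=look('w12'); r.sort(key=lambda q:q[0][1])
pick(r[0]); print(place(0)); looklift('w13')
E
```

```text
pocket 0 empty z 0.0811
pocket 1 empty z 0.081
pocket 2 empty z 0.081
pocket 3 empty z 0.0811
pocket 4 empty z 0.0811
pocket 5 CELL top z 0.0951 tilt [-0.007 -0.009] bar off mm [-1.1 -0.7] 25.6 10.2 89.4 bar z 0.1124
wall top z 0.0887
hand 491 [ 0.5169 -0.198 ] 24.0 12.1 ang 81.88 z 0.1283
clock 31.8333
cell [0.4375 0.369 ] 40.2 32.1 57.3 [0.4376 0.369 ] 26.2 10.0 57.7
cell [0.4689 0.2667] 40.0 32.0 -67.4 [0.4689 0.2668] 25.7 9.9 -67.6
cell [0.5027 0.3855] 40.4 32.0 74.7 [0.5027 0.3852] 26.2 10.1 74.7
cell [0.6144 0.3377] 40.0 31.8 86.6 [0.6144 0.3373] 25.1 10.2 85.6
above [0.46943121 0.26782202 0.08137428] want [0.4679 0.2672]
hit False [0.46812616 0.26728843 0.01564461]
width mm 9.767026385058994
width mm 9.6912179955242
over [ 0.46600305 -0.22219807  0.14002431] want [ 0.4659 -0.2226] w 9.849290042915964
brink [ 0.46640006 -0.22292559  0.1072368 ]
hit False [ 0.46566462 -0.22235529  0.09762476] [ 0.51140974 -0.39599582 -0.08061037] w 9.95562371748288
True
pocket 0 CELL top z 0.0948 tilt [-0.022 -0.009] bar off mm [-0.9 -0.3] 26.0 10.0 90.0 bar z 0.1121
pocket 1 empty z 0.0808
pocket 2 empty z 0.0807
pocket 3 empty z 0.0809
pocket 4 empty z 0.0808
pocket 5 CELL top z 0.0949 tilt [-0.007 -0.009] bar off mm [-1.1 -0.7] 25.9 10.2 -89.9 bar z 0.1122
wall top z 0.0884
hand 495 [ 0.5167 -0.1979] 24.0 12.2 ang 81.45 z 0.128
clock 44.7
```

View pics/w13.png

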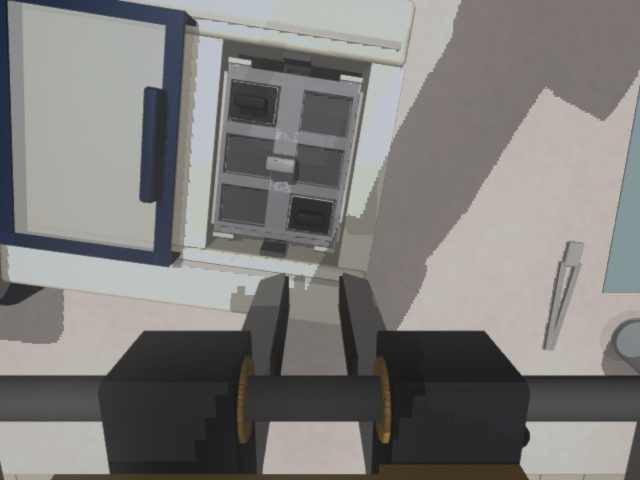

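Two cells seated flat, at (254,103) and (311,214) px. Both sit about 1 mm low in x, so I'll shift the placing target to match.

```bash
sed -i 's/    q=CAR-BIAS+PK\[k\]\[0\]\*U+PK\[k\]\[1\]\*V/    q=CAR-BIAS+(PK[k][0]+.001)*U+(PK[k][1]+.0004)*V/' h.py
python3 - <<'E'
from h import *
r=look('w14'); r.sort(key=lambda q:q[0][1])
pick(r[0]); print(place(2,.0807)); looklift()
r=look('w15'); r.sort(key=lambda q:q[0][1])
pick(r[0]); print(place(3,.0804)); looklift('w16')
E
```

```text
cell [0.4375 0.3689] 40.0 32.1 57.2 [0.4375 0.3689] 26.0 10.0 57.0
cell [0.5027 0.3854] 40.4 32.0 74.5 [0.5026 0.3852] 25.5 10.1 74.9
cell [0.6144 0.3377] 39.9 31.8 86.2 [0.6146 0.3372] 24.9 10.6 84.6
above [0.61395942 0.33809244 0.08103584] want [0.6135 0.3378]
hit False [0.61358968 0.33792947 0.01542775]
width mm 9.727480954276366
width mm 9.808002252219978
over [ 0.55807092 -0.2353852   0.14001698] want [ 0.558  -0.2357] w 9.602622259162663
brink [ 0.55864593 -0.23608524  0.10713085]
hit False [ 0.55770323 -0.23554272  0.09727139] [-1.25685262  0.28290413  0.21105207] w 9.529242058287728
True
pocket 0 CELL top z 0.0928 tilt [-0.016 -0.008] bar off mm [-0.9 -0.3] 25.6 9.9 -89.9 bar z 0.1102
pocket 1 empty z 0.0788
pocket 2 CELL top z 0.0928 tilt [0.009 0.003] bar off mm [0.1 0.9] 25.5 10.4 -88.2 bar z 0.1102
pocket 3 empty z 0.0789
pocket 4 empty z 0.0788
pocket 5 CELL top z 0.0928 tilt [-0.009 -0.007] bar off mm [-1.3 -0.7] 25.5 10.2 89.9 bar z 0.1102
wall top z 0.0864
hand 480 [ 0.5167 -0.1979] 24.0 12.1 ang 81.71 z 0.1261
clock 58.45
cell [0.4847 0.3845] 69.8 57.1 -22.2 [0.4857 0.3852] 57.8 25.3 2.1
above [0.48653336 0.38580755 0.0826223 ] want [0.4842 0.3853]
hit False [0.48437673 0.3853809  0.0153013 ]
width mm 0.5037173509064121
width mm 0.4324507986428802
over [ 0.47632311 -0.15869974  0.13999047] want [ 0.4763 -0.159 ] w 0.3205716257910738
LOST
False
pocket 0 CELL top z 0.0928 tilt [-0.016 -0.003] bar off mm [-0.9 -0.1] 25.5 10.0 -89.9 bar z 0.1102
pocket 1 empty z 0.0788
pocket 2 CELL top z 0.0929 tilt [0.008 0.   ] bar off mm [-0.   0.7] 26.0 10.2 89.4 bar z 0.1101
pocket 3 empty z 0.0789
pocket 4 empty z 0.0788
pocket 5 CELL top z 0.0929 tilt [-0.006 -0.003] bar off mm [-1.2 -0.7] 25.7 10.1 89.5 bar z 0.1102
wall top z 0.0864
hand 478 [ 0.5167 -0.1979] 24.0 12.2 ang 82.06 z 0.1261
clock 69.3583
```

View pics/w16.png

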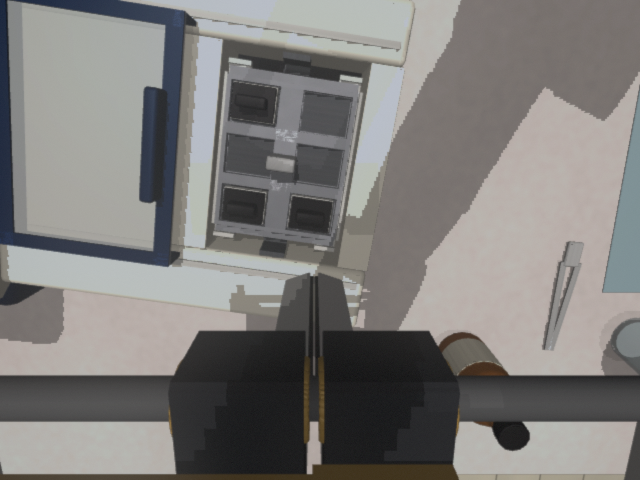

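Three cells are seated. In the last look the remaining two cells showed up as one merged blob (one had been knocked against the other), so the grasp closed on air. I'll look again and segment on bar tops.

Run:
```python
from h import *
gripper_to(0.35)
arm.move_ptp([0.53,0.37,0.22],[np.pi,0,np.pi]); arm.wait(.15)
c=cam('wrist','w17'); W=world(c); np.save('w17.npy',W)
rep('bar',comps(W,.024,.04,(.3,.72,.17,.5),30)); rep('blk',comps(W,.006,.04,(.3,.72,.17,.5),30)); rep('any',comps(W,.03,.1,(.3,.72,.17,.5),30))
```

```text
bar 358 [0.4644 0.3814] 25.9 9.9 ang 55.99 z 0.0315
bar 350 [0.5061 0.3863] 25.9 10.2 ang 68.0 z 0.0314
blk 1610 [0.4644 0.3813] 39.8 32.0 ang 56.42 z 0.0139
blk 1497 [0.5061 0.3864] 40.0 32.2 ang 67.54 z 0.0138
any 339 [0.4644 0.3812] 25.7 9.9 ang 57.11 z 0.0315
any 316 [0.506  0.3864] 25.8 9.9 ang 67.48 z 0.0315
```

View pics/w17.png

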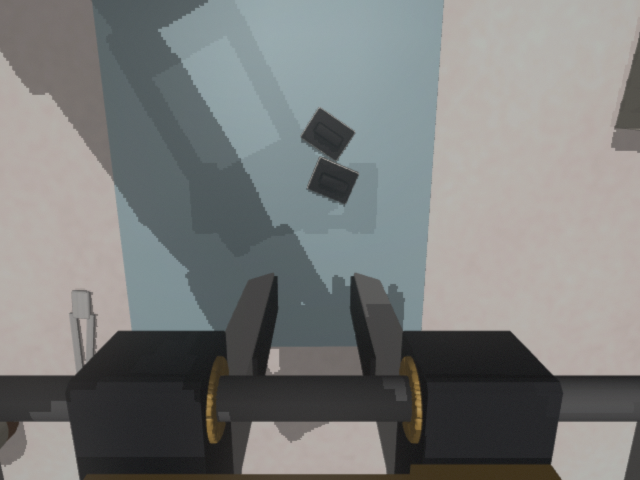

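The two cells are now separate, at (328,133) and (333,181) px, with bars 42 mm apart. I'll pick with a narrower opening so the fingers clear the neighbour.

```bash
cat >> h.py <<'E'
def bars():
    gripper_to(0.24)
    arm.move_ptp([0.53,0.37,0.22],[np.pi,0,np.pi]); arm.wait(.15)
    c=cam('wrist'); W=world(c); r=[]
    for P in comps(W,.024,.04,(.3,.72,.17,.5),30):
        q=rect(P); print('bar',q); 
        if abs(q[1]-26)<2 and abs(q[2]-10)<2: r.append(q+q)
    return r
E
sed -i '/^def pick/,/^E/ s/gripper_to(0.35)/gripper_to(0.24)/' h.py
python3 - <<'E'
from h import *
r=bars(); r.sort(key=lambda q:-q[0][0])
pick(r[0])
if sense()['width']*94>8.5: print(place(3,.0788)); looklift('w18')
E
```

```text
bar (array([0.46441891, 0.38135516]), 25.922046661376953, 9.90445613861084, np.float64(0.9843354312990131))
bar (array([0.50605417, 0.38643985]), 26.13412094116211, 10.322737693786621, np.float64(1.1617302559848728))
above [0.50533583 0.38694196 0.08037746] want [0.5051 0.3868]
hit False [0.50525383 0.38693394 0.0153108 ]
width mm 9.314596754151182
width mm 9.805098556214485
over [ 0.47633037 -0.15867036  0.13996875] want [ 0.4763 -0.159 ] w 9.39666624274803
brink [ 0.47697896 -0.15934364  0.10512961]
hit False [ 0.47599031 -0.15882706  0.09541841] [-0.03892109 -0.0663369  -0.02766525] w 9.785124739706818
True
pocket 0 CELL top z 0.0908 tilt [-0.013 -0.004] bar off mm [-0.9 -0.2] 25.9 9.9 -90.0 bar z 0.1083
pocket 1 empty z 0.0769
pocket 2 CELL top z 0.0908 tilt [0.006 0.005] bar off mm [0.  0.6] 25.9 10.2 -90.0 bar z 0.1082
pocket 3 CELL top z 0.0909 tilt [-0.006  0.01 ] bar off mm [-0.   0.7] 25.9 10.0 -89.9 bar z 0.1084
pocket 4 empty z 0.0769
pocket 5 CELL top z 0.0909 tilt [-0.004 -0.005] bar off mm [-1.3 -0.7] 25.9 10.0 89.8 bar z 0.1082
wall top z 0.0844
hand 469 [ 0.5167 -0.1979] 23.9 12.1 ang 81.66 z 0.1242
clock 84.6083
```

View pics/w18.png

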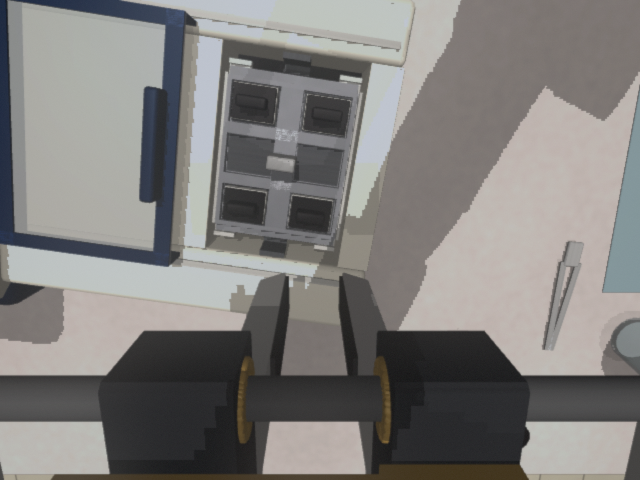

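Four cells seated. The fifth goes to pocket 4.

Run:
```python
from h import *
r=bars()
pick(r[0])
if sense()['width']*94>8.5: print(place(4,.0769)); looklift('w19'); c=cam('scene','s19')
```

```text
bar (array([0.46392444, 0.38156662]), 25.818531036376953, 9.907711029052734, np.float64(1.0160338393317359))
above [0.46323965 0.38206229 0.08028665] want [0.4629 0.382 ]
hit False [0.46313572 0.38212847 0.01538581]
width mm 9.91725324767573
width mm 9.626974012578435
over [ 0.52183773 -0.16539851  0.14001721] want [ 0.5218 -0.1657] w 9.557528829346587
brink [ 0.52252758 -0.16603068  0.10333125]
hit False [ 0.52150558 -0.16555169  0.09349221] [ 1.01525759  0.47137071 -0.01064462] w 10.133124013985944
True
pocket 0 CELL top z 0.0888 tilt [-0.015 -0.008] bar off mm [-0.9 -0.3] 25.8 9.9 -89.7 bar z 0.1063
pocket 1 empty z 0.075
pocket 2 CELL top z 0.0889 tilt [0.    0.003] bar off mm [-0.1  0.7] 25.8 10.2 89.0 bar z 0.1062
pocket 3 CELL top z 0.0889 tilt [-0.     0.013] bar off mm [0.  0.7] 25.9 10.0 -89.5 bar z 0.1063
pocket 4 CELL top z 0.0888 tilt [-0.001  0.01 ] bar off mm [-0.3 -5.3] 38.2 10.7 87.5 bar z 0.1063
pocket 5 CELL top z 0.0889 tilt [-0.008 -0.008] bar off mm [-1.3 -0.7] 25.8 10.1 -89.7 bar z 0.1063
wall top z 0.0825
hand 462 [ 0.5167 -0.1979] 23.9 12.2 ang 82.35 z 0.1221
clock 98.7417
```

View pics/w19.png

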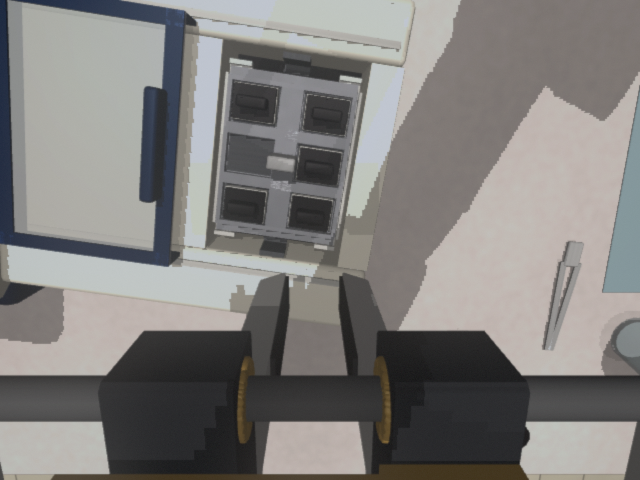

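View pics/s19.png

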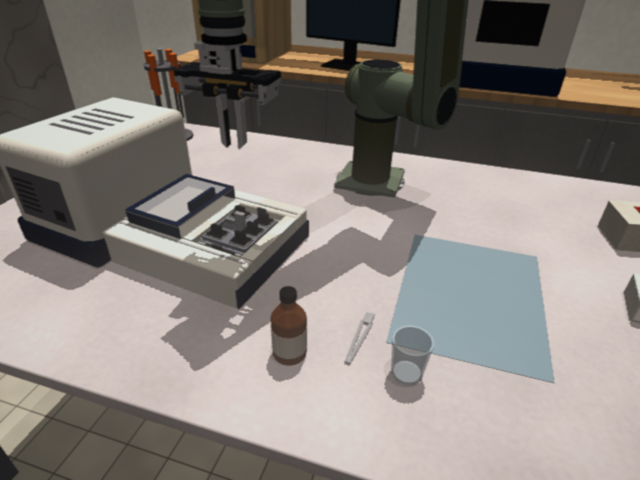

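All five cells are seated and the blue mat is empty in the scene view. Pocket 4's odd bar offset comes from handle points inside the window; at (319,165) px it looks square. Now pressing the handle down with closed fingers.

Run:
```python
from h import *
gripper_to(0.0,20)
q=D([0.5162,-0.1977])
arm.move_ptp([*q,0.16],ori(PY)); arm.wait(.2)
arm.movel([*q,0.128],rate=.08); arm.wait(.1); print(sense()['tool_pos'],sense()['contact_force'])
z=.128
for i in range(12):
    z=.120-.0028*i
    if z<.0925: break
    h=arm.movel([*q,z],rate=.02,max_force=25); s=sense(); print(round(z,4),h,s['tool_pos'].round(4),s['contact_force'].round(1))
    if h: break
arm.wait(.2); s=sense(); print(s['tool_pos'],s['contact_force'],s['clock'])
```

```text
[ 0.51650468 -0.19788451  0.12824582] [ 0.51731168 -0.48836754  0.29683532]
0.12 False [ 0.5161 -0.1976  0.12  ] [-0.2 -0.1  0.5]
0.1172 False [ 0.5163 -0.1977  0.1173] [-0.3  0.   2.1]
0.1144 False [ 0.5163 -0.1978  0.1146] [-0.9  1.2  4.4]
0.1116 False [ 0.5164 -0.1978  0.1119] [-1.2  0.3  4.3]
0.1088 False [ 0.5164 -0.1978  0.1093] [-1.7  0.9  5.3]
0.106 False [ 0.5164 -0.1978  0.1063] [-1.4  1.   4.5]
0.1032 False [ 0.5164 -0.1978  0.1034] [-1.3  0.3  5.2]
0.1004 False [ 0.5164 -0.1978  0.1007] [-1.6 -0.2  4.6]
0.0976 False [ 0.5164 -0.1978  0.098 ] [-1.4  0.7  6.6]
0.0948 False [ 0.5164 -0.1978  0.0954] [-1.6  0.7  6.3]
[ 0.51642841 -0.1977972   0.09544132] [-1.69817035 -0.03459171  6.68743034] 104.9917
```

Run:
```python
from h import *
q=D([0.5162,-0.1977])
for z in (.0935,.092,.0905,.089):
    h=arm.movel([*q,z],rate=.015,max_force=18); s=sense(); print(z,h,s['tool_pos'].round(4),s['contact_force'].round(1))
    if s['contact_force'][2]>18 or h: break
arm.wait(.3); s=sense(); print(s['tool_pos'].round(4),s['contact_force'].round(1))
arm.movel([*q,.115],rate=.05); print(sense()['contact_force'].round(1))
arm.movel([*q,.19],rate=.15)
import h as H
c=0
looklift('w20')
```

```text
0.0935 False [ 0.5165 -0.1979  0.0952] [-4.2  2.1 12. ]
0.092 False [ 0.5165 -0.1979  0.0951] [-6.2  3.1 19.2]
[ 0.5165 -0.1979  0.0951] [-6.1  4.1 18.9]
[ 0.4 -0.1 -0.4]
pocket 0 CELL top z 0.0655 tilt [-0.012 -0.002] bar off mm [-0.9 -0.2] 25.8 10.0 89.9 bar z 0.083
pocket 1 CELL top z 0.0516 tilt [0.001 0.   ] bar off mm [0. 0.] 0 0 0.0 bar z 0.0722
pocket 2 CELL top z 0.0656 tilt [0.007 0.008] bar off mm [-0.1  0.8] 25.5 10.1 -89.7 bar z 0.0829
pocket 3 CELL top z 0.0656 tilt [-0.002  0.016] bar off mm [0.  0.8] 25.9 10.0 -89.8 bar z 0.083
pocket 4 CELL top z 0.0656 tilt [0.004 0.014] bar off mm [-0.3 -5.6] 38.8 10.5 87.3 bar z 0.0829
pocket 5 CELL top z 0.0656 tilt [-0.005 -0.008] bar off mm [-1.4 -0.8] 25.8 10.0 -89.6 bar z 0.0829
wall top z 0.0592
clock 108.7
```

View pics/w20.png

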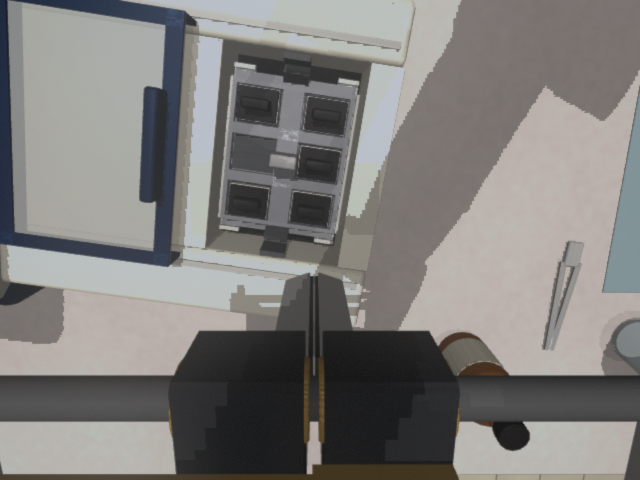

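Caught: the pocket floor reads 0.0516, so the lift is at 0.0295. The carrier is level, both catch noses lie over the lips at (297,68) and (275,238) px, and there is no finger contact. Now the cover.

Run:
```python
from h import *
gripper_to(0.4)
g=D([0.5013,-0.2996])-BIAS
arm.move_ptp([*g,0.19],ori(A)); arm.wait(.2); print(sense()['tool_pos'])
h=arm.movel([*g,0.126],rate=.08,max_force=6); print(h,sense()['tool_pos'])
gripper_to(0.0,25); print('w',sense()['width']*94)
g0=sense()['tool_pos'][:2]
e=g0+.16*V; h=arm.movel([*e,0.126],rate=.08,max_force=12); s=sense(); print(h,s['tool_pos'],(s['tool_pos'][:2]-g0)@V,s['contact_force'])
e=g0+.172*V; h=arm.movel([*e,0.126],rate=.03,max_force=10); s=sense(); print(h,s['tool_pos'],(s['tool_pos'][:2]-g0)@V,s['contact_force'],s['width']*94,s['clock'])
```

```text
[ 0.5004241  -0.2991537   0.19013268]
False [ 0.50074934 -0.29956916  0.12655656]
w 11.679913569675902
False [ 0.52404183 -0.13961019  0.12632983] 0.16148456619638557 [-0.55220877 -0.69316959  6.26270338]
True [ 0.52420224 -0.1381845   0.12631098] 0.162918419940304 [-0.68659212 -0.26544342  3.45444207] 11.989430352271825 116.1
```

Run:
```python
from h import *
gripper_to(0.4); t=sense()['tool_pos']
arm.movel([t[0],t[1],0.24],rate=.15)
arm.move_ptp([0.56,-0.12,0.33],[np.pi,0,np.pi]); arm.wait(.2)
c=cam('wrist','w21'); W=world(c)
rep('grip',comps(W,.134,.15,(.4,.7,-.3,0))); rep('cover',comps(W,.115,.126,(.3,.8,-.4,0),200))
for P in comps(W,.134,.15,(.4,.7,-.3,0)): print('travel', (rect(P)[0]-D([.5013,-.2996]))@V, 'grip y from nest',(rect(P)[0]-CAR)@V)
cam('scene','s21'); print(sense()['clock'],sense()['contact_force'])
```

```text
grip 1432 [ 0.5252 -0.1384] 89.7 12.0 ang -8.32 z 0.1423
cover 37393 [ 0.5166 -0.198 ] 210.7 150.4 ang -8.33 z 0.119
travel 0.16296831652512667 grip y from nest 0.06015056257931481
120.6333 [ 0.09976447 -0.40398594  0.4195788 ]
```

View pics/w21.png

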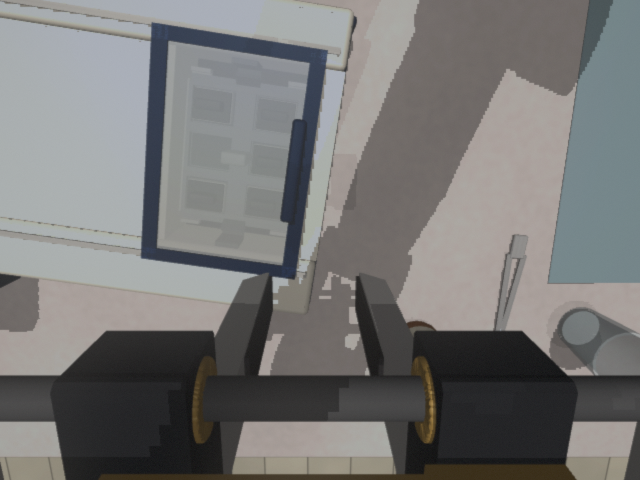

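View pics/s21.png

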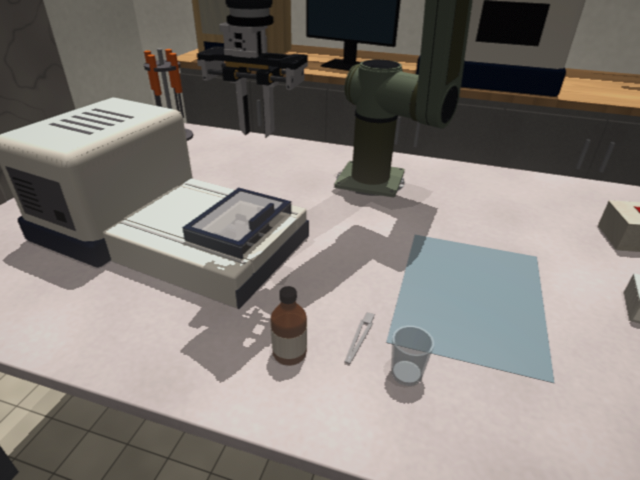

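The cover is centred over the bay, with cover centre and carrier centre both at (0.517, −0.198). Measured travel is 163 mm up to the stop. Bottle, beaker and tweezers are at the same pixels as at the start, and the arm is clear. Handing in.

Run:
```python
from h import *
job_done(); print(sense()['clock'])
```

```text
the job is handed in; nothing more can be done
the job is handed in; nothing more can be done
```

The job is handed in, at about 121 s of the 210 s allowed. The carrier is in the nest with all five cells present seated in its pockets. The lift is caught down and the cover is shut.

**What my last checks showed**
- **Carrier and lift:** after I let go, the carrier was level and the pocket floors read 0.0516 m, which puts the lift at about 0.0295. Both catches lay over the lips and nothing was touching the carrier.
- **Cells:** all five were flat and within about 1.5 mm of their pocket centres. The exception is pocket 4, where the camera read a 5.3–5.6 mm offset because points from the carrier handle got into the measurement. It looked square in the picture and sat at the same height as the others, but I did not re-measure it.
- **Cover:** it stopped on the force limit after 163 mm of measured travel, centred over the carrier. That is above the 158 mm needed but 2 mm short of the nominal 165 mm, which I put down to where the cover was parked at the start.
- **Bottle, beaker and tweezers:** in the final picture they were where they started.

**What went wrong on the way:** one cell was knocked against another, and the two read as one blob. One grasp closed on nothing, so I looked again, found the two cells by their finger bars and picked them separately. I saw no sign of the grip slackening.

I did not look at the cells again through the cover once it was shut.

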